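Find the sample jar with the loose cap and set it aside for rework

ROBOT

A 6-joint arm with a two-finger parallel gripper is mounted at the origin on the work surface. World frame = base frame: x ahead of the robot, y to its left, z up, the work surface at z = 0. Lengths are in m, angles in rad, forces in N, time in s.
With the tool pointing down it reaches from about 0.275 to 0.975 m from the base axis. Payload 8.4 kg.
Tool frame: the origin (TCP) lies at the centre of the arm's flange, where the gripper is bolted on; the fingertips stand 190 mm ahead of it and the grasp point (between the pads) lies 171 mm ahead of it (robot.tip_reach is the distance from the TCP to the fingertips, in m); z points along the fingers, y is the direction in which the jaws open and shut (so a half turn about z gives the same grasp; the last joint's range is limited). The gripper opens to 92 mm and grips with 3 to 60 N. Pads are 20 mm wide; open, the fingers measure 128 mm over their backs; the gripper's body (75 mm by 189 mm) begins 69 mm behind the grasp point.
Start: joints at [-0.002, 0.353, 1.633, -0, 1.155, -0.002], TCP at [0.625, -0, 0.405] pointing down, gripper open.
Joint ranges: [-2.63, 2.63], [-0.92, 2.1], [0.06, 2.66], [-1.3, 4.44], [0, 2.69], [-3.02, 3.02]. Speed limits (rad/s): [2.22, 2.22, 2.79, 3.14, 3.14, 3.14].

INTERFACE

Orientations are given as a unit quaternion [x, y, z, w].
In Python, from station import telemetry, capture, get_calibration, robot gives the robot as it stands. The module is installed in compiled form; this text tells all that it offers.
- The arm moves only by the tool apply_moves, never from a script. Its argument "deltas" is a list of rows, each an object of numbers: "tx", "ty", "tz": the shift along the world's x, y, z in units of 50 mm (1.0 is 50 mm); "spin": the turn about the world's z in units of 8 degrees (1.0 is 8 degrees). In form: [{"tx": .., "ty": .., "tz": .., "spin": ..}, ...]. A call has 1 to 5 rows; each row is the pose to reach, as a shift and turn from the pose commanded when the call began; what a row does not reach only later rows make up. A row lasts 1/8 s, in which the tool goes at most 62.5 mm and 10.7 degrees, less where a joint would pass 70% of its speed; a pose out of reach is approached as far as the arm can. A call with a gripper value outside its range is refused whole. "gripper" is the closure, from 0 (fully open) to 1 (shut), set as the call begins (left out, the last holds). The fingers move at their own pace and stop on an object; "grip_force" is the grip in N (left out, the last holds). Time passes only in rows, so rows that repeat a pose let the fingers close. It gives the time, the measured TCP pose, the force and the opening at its end, in the units of the state.
- telemetry.state(): the state, without advancing time (a new reading comes with each control period).
- capture(name): name is "scene" or "side" or "wrist"; returns (picture, depth): 480x640x3 uint8, red, green, blue; 480x640 float32, m along the optical axis (not along the pixel's ray), 0 where there is no reading.
- get_calibration(name): a dict with "camera_matrix" (3x3 intrinsics, pixels), "D" ([k1, k2, p1, p2, k3] as OpenCV has them; the pictures are not rectified), "R" (3x3) and "t" (3): a world point X has camera coordinates R X + t. Camera axes: x right, y down, z forward; pixel columns grow to the right and rows downward; lengths in m; the calibration is good to about 2 mm. A picture is of the moment at which its call begins: read the wrist's pose just before it. get_calibration takes no time and is no camera call; for the wrist camera it gives the pose at the moment of the call.
- robot.sign_off(): hands the job in, once; it reports no verdict.
The state is a dict: "clock": time; "joint_pos": joint angles; "qvel": joint speeds; "joint_efforts": joint torques, N m; "tool_pos": TCP position; "ee_rot": TCP orientation; "wrist_force": force on the tool from outside, world axes, zero at the start; "moment": the same for the moment, N m; "finger_gap": opening from 0.0 (shut) to 1.0 (fully open).
Only numpy, scipy, OpenCV 4.12 (cv2) and the standard library are available. Lean on these libraries where they do the work, as an engineer would, in place of code of your own. Each camera call takes 0.05 s, during which the arm holds its last target. There are 200 camera calls.

TASK

One of the four sample jars in the white rack was left with a loose cap. Gently twist the caps anticlockwise by their bars to feel which one is loose and back that cap off as far as it freely goes; then stand that jar upright in the steel tray, lifting it by the glass and not by the cap. Leave the tight jars in the rack, without forcing their caps round, and leave the tools lying on the table alone.

Things in the scene. Friction and masses are not known exactly. Their poses are not given: they have to be found in the camera images.
- rack: white plastic rack, 230 x 230 mm, 26 mm high, fixed to the table; origin at the centre of its underside, z up. It has four square pockets 55 mm wide and 20 mm deep, centred 55 mm from the origin along its x and y either way (110 mm apart), sides parallel to its x and y; the pocket floors are 6 mm above the table. The pockets keep the jars from turning, with 1.5 mm play on each side.
- tray: open steel rework tray, 170 mm (its x) by 200 mm (its y), walls 4 mm thick and 24 mm high, fixed to the table; origin at the centre of its underside, z up; its floor is 4 mm above the table.
- jar_a_mid (a point): centre of the square amber glass body of a jar: 52 x 52 mm, 64 mm high (this point is 32 mm above its underside), z up, x and y across its flat sides. All four jars look alike and weigh 0.2 to 0.4 kg; any may stand in any pocket. Above the glass a short neck and the black cap rise to 94.5 mm over the underside; nothing of the cap is wider than 44 mm, so open fingers pass over it to the glass.
- lid_a: the black screw cap on jar_a: a 44 mm round disc 8 mm thick with an upright grip bar on top, 42 mm long (its x), 14 mm wide (its y), 19 mm high. The origin is the middle of the bar, 85 mm above the jar's underside; bar from 9.5 mm below to 9.5 mm above it, the disc's top 9.5 mm below it. Fingertips that close on the bar should stay some 4 mm above the disc, or they catch its rim. z up.
- cap_a (a joint): turn of the cap on jar_a (rad), anticlockwise from above positive; 0: bar along the jar's x. Starts within 0.1 of 0 and tells nothing then. A loose cap turns at under 0.06 N m and stops at 1.1. A tight one holds, either way, to 0.5 N m (a 12 N grip on the bar slips first); forced, it drags round and blocks at 0.5. Caps stay as left and do not come off.
- jar_b_mid (a point): centre of the square amber glass body of a jar: 52 x 52 mm, 64 mm high (this point is 32 mm above its underside), z up, x and y across its flat sides. All four jars look alike and weigh 0.2 to 0.4 kg; any may stand in any pocket. Above the glass a short neck and the black cap rise to 94.5 mm over the underside; nothing of the cap is wider than 44 mm, so open fingers pass over it to the glass.
- lid_b: the black screw cap on jar_b: a 44 mm round disc 8 mm thick with an upright grip bar on top, 42 mm long (its x), 14 mm wide (its y), 19 mm high. The origin is the middle of the bar, 85 mm above the jar's underside; bar from 9.5 mm below to 9.5 mm above it, the disc's top 9.5 mm below it. Fingertips that close on the bar should stay some 4 mm above the disc, or they catch its rim. z up.
- cap_b (a joint): turn of the cap on jar_b (rad), anticlockwise from above positive; 0: bar along the jar's x. Starts within 0.1 of 0 and tells nothing then. A loose cap turns at under 0.06 N m and stops at 1.1. A tight one holds, either way, to 0.5 N m (a 12 N grip on the bar slips first); forced, it drags round and blocks at 0.5. Caps stay as left and do not come off.
- jar_c_mid (a point): centre of the square amber glass body of a jar: 52 x 52 mm, 64 mm high (this point is 32 mm above its underside), z up, x and y across its flat sides. All four jars look alike and weigh 0.2 to 0.4 kg; any may stand in any pocket. Above the glass a short neck and the black cap rise to 94.5 mm over the underside; nothing of the cap is wider than 44 mm, so open fingers pass over it to the glass.
- lid_c: the black screw cap on jar_c: a 44 mm round disc 8 mm thick with an upright grip bar on top, 42 mm long (its x), 14 mm wide (its y), 19 mm high. The origin is the middle of the bar, 85 mm above the jar's underside; bar from 9.5 mm below to 9.5 mm above it, the disc's top 9.5 mm below it. Fingertips that close on the bar should stay some 4 mm above the disc, or they catch its rim. z up.
- cap_c (a joint): turn of the cap on jar_c (rad), anticlockwise from above positive; 0: bar along the jar's x. Starts within 0.1 of 0 and tells nothing then. A loose cap turns at under 0.06 N m and stops at 1.1. A tight one holds, either way, to 0.5 N m (a 12 N grip on the bar slips first); forced, it drags round and blocks at 0.5. Caps stay as left and do not come off.
- jar_d_mid (a point): centre of the square amber glass body of a jar: 52 x 52 mm, 64 mm high (this point is 32 mm above its underside), z up, x and y across its flat sides. All four jars look alike and weigh 0.2 to 0.4 kg; any may stand in any pocket. Above the glass a short neck and the black cap rise to 94.5 mm over the underside; nothing of the cap is wider than 44 mm, so open fingers pass over it to the glass.
- lid_d: the black screw cap on jar_d: a 44 mm round disc 8 mm thick with an upright grip bar on top, 42 mm long (its x), 14 mm wide (its y), 19 mm high. The origin is the middle of the bar, 85 mm above the jar's underside; bar from 9.5 mm below to 9.5 mm above it, the disc's top 9.5 mm below it. Fingertips that close on the bar should stay some 4 mm above the disc, or they catch its rim. z up.
- cap_d (a joint): turn of the cap on jar_d (rad), anticlockwise from above positive; 0: bar along the jar's x. Starts within 0.1 of 0 and tells nothing then. A loose cap turns at under 0.06 N m and stops at 1.1. A tight one holds, either way, to 0.5 N m (a 12 N grip on the bar slips first); forced, it drags round and blocks at 0.5. Caps stay as left and do not come off.
- gauge: round steel dial gauge, 58 mm across, 24 mm thick, lying on the table; origin at the centre of its underside. A bystander, not part of the work.
- brush: hand brush lying on the table, about 200 mm long. A bystander, not part of the work.
- wrench: steel wrench lying on the table, about 160 mm long. A bystander, not part of the work.
Not all that is in view belongs to the job. Leave any blue or turquoise look-alike of the part that bears jar_a_mid alone. Leave any blue look-alike of the part that bears jar_d_mid alone.

How it is judged:
On the way:
1. a loose cap has been backed off (value of joint any of cap_a, cap_b, cap_c, cap_d above 0.75 rad), for 0.2 s.
At the end, for the whole second after the job is handed in: One jar with its cap backed off over 0.75 rad (only the loose one can be) stands upright (0.1 rad) on the tray floor, inside its walls; the other three stand in their pockets (within 10 mm, 0.08 rad), caps not forced round (within 0.35 rad of zero); all at rest ((((value of joint cap_a above 0.75 rad and (x of jar_a_mid in the frame of tray between -0.06 and 0.06 m and y of jar_a_mid in the frame of tray between -0.075 and 0.075 m and z of jar_a_mid in the frame of tray between 0.03 and 0.04 m and angle between jar_a_mid's own z axis and vertical below 0.1 rad)) and (distance of jar_b_mid from where it was at the start of the episode below 0.01 m and angle between jar_b_mid's own z axis and vertical below 0.08 rad and value of joint cap_b between -0.35 and 0.35 rad) and (distance of jar_c_mid from where it was at the start of the episode below 0.01 m and angle between jar_c_mid's own z axis and vertical below 0.08 rad and value of joint cap_c between -0.35 and 0.35 rad) and (distance of jar_d_mid from where it was at the start of the episode below 0.01 m and angle between jar_d_mid's own z axis and vertical below 0.08 rad and value of joint cap_d between -0.35 and 0.35 rad)) or ((distance of jar_a_mid from where it was at the start of the episode below 0.01 m and angle between jar_a_mid's own z axis and vertical below 0.08 rad and value of joint cap_a between -0.35 and 0.35 rad) and (value of joint cap_b above 0.75 rad and (x of jar_b_mid in the frame of tray between -0.06 and 0.06 m and y of jar_b_mid in the frame of tray between -0.075 and 0.075 m and z of jar_b_mid in the frame of tray between 0.03 and 0.04 m and angle between jar_b_mid's own z axis and vertical below 0.1 rad)) and (distance of jar_c_mid from where it was at the start of the episode below 0.01 m and angle between jar_c_mid's own z axis and vertical below 0.08 rad and value of joint cap_c between -0.35 and 0.35 rad) and (distance of jar_d_mid from where it was at the start of the episode below 0.01 m and angle between jar_d_mid's own z axis and vertical below 0.08 rad and value of joint cap_d between -0.35 and 0.35 rad)) or ((distance of jar_a_mid from where it was at the start of the episode below 0.01 m and angle between jar_a_mid's own z axis and vertical below 0.08 rad and value of joint cap_a between -0.35 and 0.35 rad) and (distance of jar_b_mid from where it was at the start of the episode below 0.01 m and angle between jar_b_mid's own z axis and vertical below 0.08 rad and value of joint cap_b between -0.35 and 0.35 rad) and (value of joint cap_c above 0.75 rad and (x of jar_c_mid in the frame of tray between -0.06 and 0.06 m and y of jar_c_mid in the frame of tray between -0.075 and 0.075 m and z of jar_c_mid in the frame of tray between 0.03 and 0.04 m and angle between jar_c_mid's own z axis and vertical below 0.1 rad)) and (distance of jar_d_mid from where it was at the start of the episode below 0.01 m and angle between jar_d_mid's own z axis and vertical below 0.08 rad and value of joint cap_d between -0.35 and 0.35 rad)) or ((distance of jar_a_mid from where it was at the start of the episode below 0.01 m and angle between jar_a_mid's own z axis and vertical below 0.08 rad and value of joint cap_a between -0.35 and 0.35 rad) and (distance of jar_b_mid from where it was at the start of the episode below 0.01 m and angle between jar_b_mid's own z axis and vertical below 0.08 rad and value of joint cap_b between -0.35 and 0.35 rad) and (distance of jar_c_mid from where it was at the start of the episode below 0.01 m and angle between jar_c_mid's own z axis and vertical below 0.08 rad and value of joint cap_c between -0.35 and 0.35 rad) and (value of joint cap_d above 0.75 rad and (x of jar_d_mid in the frame of tray between -0.06 and 0.06 m and y of jar_d_mid in the frame of tray between -0.075 and 0.075 m and z of jar_d_mid in the frame of tray between 0.03 and 0.04 m and angle between jar_d_mid's own z axis and vertical below 0.1 rad)))) and linear speed of each of lid_a, lid_b, lid_c, lid_d below 0.02 m/s); the robot touches nothing.
It fails at once if a jar lifted by its cap (fingers on the cap with more than 1 N while the jar is over 25 mm above its pocket floor) ((contact force between the fingers and lid_a above 1 N and height (world z) of jar_a_mid above 0.063 m) or (contact force between the fingers and lid_b above 1 N and height (world z) of jar_b_mid above 0.063 m) or (contact force between the fingers and lid_c above 1 N and height (world z) of jar_c_mid above 0.063 m) or (contact force between the fingers and lid_d above 1 N and height (world z) of jar_d_mid above 0.063 m)).
It fails at once if a jar tipped over (more than 0.6 rad) (angle between any of jar_a_mid, jar_b_mid, jar_c_mid, jar_d_mid's own z axis and vertical above 0.6 rad).
It fails at once if the gauge, brush or wrench moved by more than 20 mm (distance of any of gauge, brush, wrench from where it was at the start of the episode above 0.02 m).
It also fails if it takes over 72 s, if anything falls off the work surface, if the arm or the gripper's body presses on something with over 40 N, if the wrist force passes 120 N, or if a joint passes its speed limit or range.

## Working session

There is one attempt and no reset: what is moved stays moved. The work goes in short steps, Python scripts to look and compute and a tool call to move; the robot and the scene stay as the last step left them, time stands still between calls to the robot, and variables do not carry over. Pictures are saved under pics/ and viewed, about 8 in all and at most 12, crops included, and the job is handed in when it is done.

Besides the shell and the picture viewer there is one more tool, called after "Request:" in YAML: its name, and indented under it one key for each argument. apply_moves: Moves the arm, as the interface text tells. Its arguments: {"type":"object","properties":{"deltas":{"type":"array","items":{"type":"object","properties":{"tx":{"type":"number"},"ty":{"type":"number"},"tz":{"type":"number"},"spin":{"type":"number"}}}},"gripper":{"type":"number"},"grip_force":{"type":"number"}},"required":["deltas"]}

```bash
mkdir -p pics
cat > h.py <<'E'
import numpy as np, cv2
from station import telemetry, capture, get_calibration, robot
def cast(c, uv, z):
    K=np.array(c["camera_matrix"]);D=np.array(c["D"],float);R=np.array(c["R"]);t=np.array(c["t"])
    n=cv2.undistortPoints(np.array(uv,float).reshape(-1,1,2),K,D).reshape(-1,2)
    d=np.c_[n,np.ones(len(n))]@R; o=-R.T@t
    return o+d*((z-o[2])/d[:,2])[:,None]
def cloud(c, depth):
    v,u=np.mgrid[0:480,0:640]; K=np.array(c["camera_matrix"]);D=np.array(c["D"],float)
    n=cv2.undistortPoints(np.c_[u.ravel(),v.ravel()].astype(float).reshape(-1,1,2),K,D).reshape(-1,2)
    z=depth.ravel()[:,None]
    X=(np.c_[n,np.ones(len(n))]*z-np.array(c["t"]))@np.array(c["R"])
    return X.reshape(480,640,3)
def project(c,X):
    r,_=cv2.Rodrigues(np.array(c["R"]));return cv2.projectPoints(np.array(X,float),r,np.array(c["t"],float),np.array(c["camera_matrix"]),np.array(c["D"],float))[0].reshape(-1,2)
E
python3 - <<'E'
from h import *
for n in ["scene","side"]:
    p,d=capture(n); cv2.imwrite(f"pics/{n}0.png",p[:,:,::-1]); np.savez(f"{n}0.npz",p=p,d=d)
    c=get_calibration(n); print(n,-np.array(c["R"]).T@np.array(c["t"]),np.array(c["R"])[2])
s=telemetry.state(); print(s["clock"],s["ee_rot"],s["wrist_force"],s["moment"])
E
```

```text
scene [1.28328748 0.33874958 0.74353922] [-0.67441884 -0.34929876 -0.6504995 ]
side [ 0.10633851 -1.04580941  0.74654716] [ 0.38272658  0.7773884  -0.49918698]
0.1 [ 7.07102506e-01  7.07110793e-01 -4.25538371e-04 -4.36472779e-04] [ 1.19140146  0.60546709 -0.3560571 ] [-0.07612641 -0.00353932  0.01928554]
```

View pics/scene0.png

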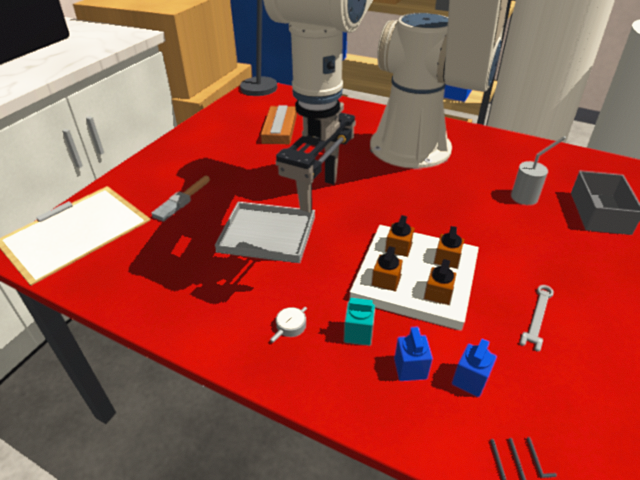

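View pics/side0.png

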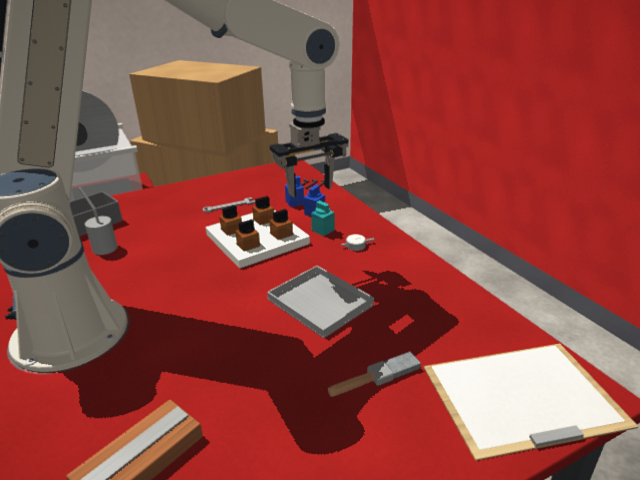

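Scene view: the rack with four amber jars is around (415,275) and the tray around (266,232). The turquoise and blue look-alikes sit in front, with the gauge at (291,322), the brush at (180,200) and the wrench at (538,318). Next I'll measure the rack, jars and tray from the depth and masks.

```bash
cat > m.py <<'E'
from h import *
f=np.load("scene0.npz");p,d=f["p"].astype(int),f["d"];c=get_calibration("scene");X=cloud(c,d)
r,g,b=p[...,0],p[...,1],p[...,2]
def quad(mask,z,name,roi):
    m=np.zeros((480,640),np.uint8);x0,y0,x1,y1=roi;m[y0:y1,x0:x1]=mask[y0:y1,x0:x1]*255
    m=cv2.morphologyEx(m,cv2.MORPH_CLOSE,np.ones((25,25)))
    k=max(cv2.findContours(m,0,2)[0],key=cv2.contourArea)
    W=cast(c,k.reshape(-1,2),z)[:,:2]
    rc=cv2.minAreaRect((W*1000).astype(np.float32));print(name,rc)
    return rc
quad((r>150)&(g>150)&(b>140)&(X[...,2]>.01)&(X[...,2]<.04),.026,"rack",(330,200,500,340))
quad((abs(r-g)<25)&(abs(r-b)<30)&(X[...,2]>-.01)&(X[...,2]<.05)&(r>60),.024,"tray",(205,190,325,270))
H=X[...,2]
m=((H>.07)&(H<.12)&(abs(r-g)<40)&(r<70)).astype(np.uint8);m[:,:340]=0;m[:,490:]=0;m[:200]=0;m[310:]=0
n,l,s,ce=cv2.connectedComponentsWithStats(m)
for i in range(1,n):
    if s[i,4]>40:
        q=X[l==i]; t=q[q[:,2]>.095]
        print(s[i,4],ce[i],q.mean(0),"top",q[:,2].max(),len(t), t.mean(0) if len(t) else 0)
        if len(t)>8: print(cv2.minAreaRect((t[:,:2]*1000).astype(np.float32)))
ma=((r>110)&(g>40)&(g<130)&(b<50)&(r-g>50)&(H>.03)&(H<.09)).astype(np.uint8)
for nm,(lo) in {"blue":(b>150)&(r<80),"turq":(g>120)&(r<60)&(b>100)}.items():
    q=X[lo&(H>.02)&(H<.13)]; print(nm,len(q),np.percentile(q,[2,50,98],axis=0).round(3))
E
python3 m.py
```

```text
rack ((537.4634399414062, 194.3842315673828), (232.80514526367188, 229.9953155517578), 5.9799981117248535)
tray ((569.1453857421875, -168.10804748535156), (190.7531280517578, 203.6910858154297), 15.997905731201172)
234 [400.77350427 227.37606838] [0.49549179 0.13499033 0.08738924] top 0.10370560146921108 69 [0.49324581 0.13423956 0.09981487]
((491.17291259765625, 133.91685485839844), (42.18094253540039, 11.365694999694824), 5.1122727394104)
260 [451.25769231 238.69230769] [0.48494149 0.24328621 0.08820923] top 0.10469075899703179 86 [0.48259723 0.24296318 0.10017872]
((478.90362548828125, 242.77392578125), (42.112430572509766, 14.485050201416016), 12.590028762817383)
319 [388.53605016 259.22257053] [0.60347204 0.14687284 0.08894615] top 0.10365513896814253 117 [0.59964488 0.14608608 0.10005568]
((599.3619995117188, 145.70855712890625), (46.21131134033203, 14.252461433410645), 6.815768718719482)
344 [442.76162791 272.46511628] [0.59186354 0.25470846 0.08866898] top 0.10279010571266155 125 [0.58877589 0.25405437 0.09991448]
((585.5319213867188, 253.84620666503906), (45.221099853515625, 14.167240142822266), 3.2034993171691895)
blue 1531 [[0.726 0.127 0.062]
 [0.756 0.27  0.074]
 [0.793 0.384 0.096]]
turq 485 [[0.719 0.12  0.062]
 [0.746 0.147 0.075]
 [0.762 0.169 0.096]]
```

Rack centre is about (0.5375, 0.1945) with 6° yaw, and the four jars agree with the pocket geometry. I'll move above the jar at (0.598, 0.1455) with the jaws across its bar.

Request:
apply_moves:
  deltas:
    - {"tx":-0.1,"ty":0.6,"spin":-1.3}
    - {"tx":-0.25,"ty":1.2,"spin":-2.6}
    - {"tx":-0.4,"ty":1.8,"spin":-3.9}
    - {"tx":-0.54,"ty":2.4,"spin":-5.2}
    - {"tx":-0.54,"ty":2.92,"spin":-6.5}
  gripper: 0
  grip_force: 8

```text
schema error: expected keys tx, ty, tz, spin
```

Request:
apply_moves:
  deltas:
    - {"spin":-1.3}
    - {"spin":-2.6}
    - {"spin":-4.0}
    - {"spin":-4.0}
    - {"spin":-4.0}

```text
schema error: expected keys tx, ty, tz, spin
```

```bash
cat > w.py <<'E'
import sys
from h import *
from scipy.spatial.transform import Rotation as Ro
def st():
    s=telemetry.state();y=Ro.from_quat(s["ee_rot"]).as_matrix()[:,1]
    print("t%.2f"%s["clock"],np.round(s["tool_pos"],4),"jawdir %.2f"%np.degrees(np.arctan2(y[1],y[0])),"F",np.round(s["wrist_force"],2),"M",np.round(s["moment"],3),"gap %.3f"%s["finger_gap"],"j6 %.2f"%s["joint_pos"][5])
def bars(cam="wrist",save=None):
    c=get_calibration(cam);p,d=capture(cam);X=cloud(c,d)
    if save: cv2.imwrite(save,p[:,:,::-1])
    H=X[...,2];ok=(H>.094)&(H<.108)&(d>0)
    ex=np.array([.9945,.1045]);ey=np.array([-.1045,.9945])
    for sx,sy in [(1,-1),(1,1),(-1,-1),(-1,1)]:
        J=np.array([.5375,.1945])+.055*(sx*ex+sy*ey)
        m=ok&(np.hypot(X[...,0]-J[0],X[...,1]-J[1])<.03)
        if m.sum()<60: print(sx,sy,"few",m.sum());continue
        k=np.argwhere(m)[:,::-1]
        W=cast(c,k,.1005)[:,:2]
        print(sx,sy,J.round(4),m.sum(),cv2.minAreaRect((W*1000).astype(np.float32)),H[m].mean().round(4))
if __name__=="__main__":
    st(); bars(sys.argv[1],sys.argv[2] if len(sys.argv)>2 else None)
E
python3 w.py wrist pics/w1.png
```

```text
t0.10 [0.6248 0.     0.4041] jawdir 0.00 F [ 1.19  0.61 -0.36] M [-0.076 -0.004  0.019] gap 0.996 j6 -0.00
1 -1 [0.5979 0.1456] 1460 ((596.3336791992188, 141.50668334960938), (42.1802978515625, 15.603204727172852), 6.5539870262146) 0.1008
1 1 few 0
-1 -1 [0.4886 0.1341] 1346 ((488.09454345703125, 130.15235900878906), (44.7869758605957, 15.543924331665039), 6.485289573669434) 0.1007
-1 1 few 0
```

View pics/w1.png

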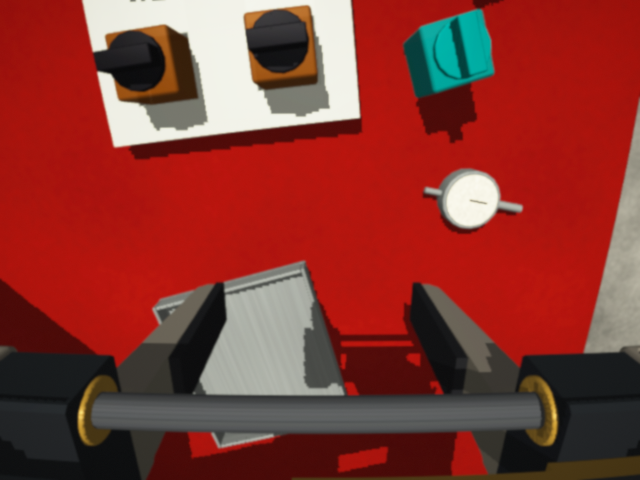

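The wrist view from the start pose shows two jars at (140,65) and (280,45), the turquoise look-alike at (450,50), the gauge at (470,200) and the tray below. The moves were refused because every row needs all four keys.

Request:
apply_moves:
  deltas:
    - {"tx":-0.1,"ty":0.6,"tz":0,"spin":-1.3}
    - {"tx":-0.25,"ty":1.2,"tz":0,"spin":-2.6}
    - {"tx":-0.4,"ty":1.8,"tz":0,"spin":-3.9}
    - {"tx":-0.54,"ty":2.4,"tz":0,"spin":-5.2}
    - {"tx":-0.54,"ty":2.88,"tz":0,"spin":-6.5}
  gripper: 0
  grip_force: 8

```text
clock: 0.78
tool_pos: [0.5974, 0.1451, 0.4045]
ee_rot: [0.946, 0.323, -0.0, -0.0]
wrist_force: [-0.1, -0.4, 0.4]
finger_gap: 1.005
```

Request:
apply_moves:
  deltas:
    - {"tx":0,"ty":0,"tz":0,"spin":-1.3}
    - {"tx":0,"ty":0,"tz":0,"spin":-2.6}
    - {"tx":0,"ty":0,"tz":0,"spin":-4.0}
    - {"tx":0,"ty":0,"tz":0,"spin":-4.0}
    - {"tx":0,"ty":0,"tz":0,"spin":-4.0}

```text
clock: 1.4
tool_pos: [0.598, 0.144, 0.4045]
ee_rot: [0.999, 0.054, -0.0, 0.0]
wrist_force: [0.3, 0.9, -0.1]
finger_gap: 1.001
```

```bash
python3 w.py wrist pics/w2.png
```

```text
t1.40 [0.598  0.144  0.4045] jawdir -83.78 F [ 0.29  0.93 -0.14] M [0.025 0.032 0.029] gap 1.001 j6 1.70
1 -1 [0.5979 0.1456] 939 ((597.1373291015625, 142.5918731689453), (42.428558349609375, 13.564881324768066), 6.1587300300598145) 0.1011
1 1 [0.5864 0.2549] 1014 ((585.4664916992188, 250.47393798828125), (43.43132019042969, 15.702474594116211), 3.5010135173797607) 0.1004
-1 -1 [0.4886 0.1341] 727 ((488.4920959472656, 131.22955322265625), (45.0849723815918, 14.026597023010254), 6.608988285064697) 0.1009
-1 1 few 44
```

View pics/w2.png

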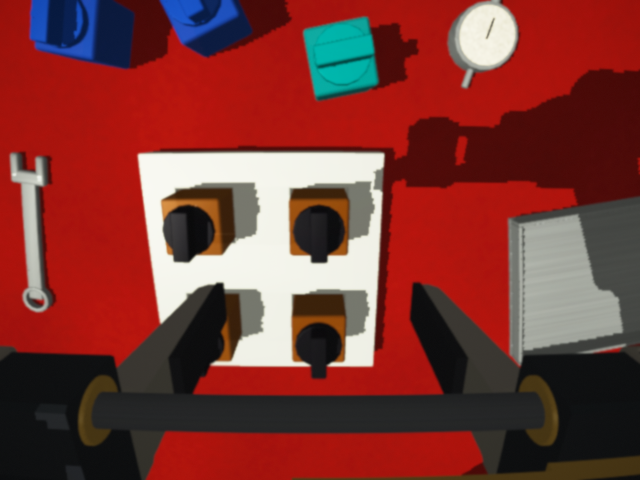

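Wrist view 2: the grasp jar sits at (319,230), and the other bars are at (185,232), (318,350) and (210,335). The jaws are lined up across the bar. I'll descend and close gently.

Request:
apply_moves:
  deltas:
    - {"tx":0,"ty":0,"tz":-0.9,"spin":0}
    - {"tx":0,"ty":0,"tz":-1.8,"spin":0}
    - {"tx":0,"ty":0,"tz":-2.3,"spin":0}
    - {"tx":0,"ty":0,"tz":-2.54,"spin":0}
    - {"tx":0,"ty":0,"tz":-2.54,"spin":0}

```text
clock: 2.08
tool_pos: [0.598, 0.144, 0.2774]
ee_rot: [0.999, 0.053, -0.0, 0.0]
wrist_force: [-0.1, -0.6, 0.2]
finger_gap: 0.998
```

Request:
apply_moves:
  deltas:
    - {"tx":0,"ty":0,"tz":0,"spin":0}
    - {"tx":0,"ty":0,"tz":0,"spin":0}
    - {"tx":0,"ty":0,"tz":0,"spin":0}
    - {"tx":0,"ty":0,"tz":0,"spin":0}
    - {"tx":0,"ty":0,"tz":0,"spin":0}
  gripper: 1
  grip_force: 8

```text
clock: 2.7
tool_pos: [0.598, 0.144, 0.2778]
ee_rot: [0.999, 0.052, 0.0, -0.0]
wrist_force: [1.2, 0.3, 0.4]
finger_gap: 0.48
```

```bash
python3 -c "from w import *; st()"
```

```text
t2.70 [0.598  0.144  0.2778] jawdir -84.00 F [1.23 0.3  0.42] M [ 0.019  0.07  -0.045] gap 0.480 j6 1.70
```

Still closing. I'll wait, then twist gently.

Request:
apply_moves:
  deltas:
    - {"tx":0,"ty":0,"tz":0,"spin":0}
    - {"tx":0,"ty":0,"tz":0,"spin":0}
    - {"tx":0,"ty":0,"tz":0,"spin":0}
    - {"tx":0,"ty":0,"tz":0,"spin":0}
    - {"tx":0,"ty":0,"tz":0,"spin":0}

```text
clock: 3.32
tool_pos: [0.598, 0.144, 0.2776]
ee_rot: [0.999, 0.052, -0.0, 0.0]
wrist_force: [0.2, -0.4, -2.3]
finger_gap: 0.151
```

```bash
python3 -c "from w import *; st()"
```

```text
t3.33 [0.598  0.144  0.2776] jawdir -84.00 F [ 0.23 -0.44 -2.26] M [ 0.056 -0.03  -0.039] gap 0.151 j6 1.70
```

Request:
apply_moves:
  deltas:
    - {"tx":0,"ty":0,"tz":0,"spin":0.4}
    - {"tx":0,"ty":0,"tz":0,"spin":0.8}
    - {"tx":0,"ty":0,"tz":0,"spin":1.2}
    - {"tx":0,"ty":0,"tz":0,"spin":1.2}

```text
clock: 3.82
tool_pos: [0.5978, 0.1438, 0.2776]
ee_rot: [0.991, 0.135, -0.0, 0.0]
wrist_force: [-0.8, -1.2, 0.3]
finger_gap: 0.166
```

```bash
python3 -c "from w import *; st();capture('side');st()"
```

```text
t3.83 [0.5978 0.1438 0.2776] jawdir -74.44 F [-0.84 -1.23  0.29] M [-0.298  0.309 -0.265] gap 0.166 j6 1.53
t3.88 [0.5978 0.1438 0.2776] jawdir -74.48 F [-2.11 -0.6   0.63] M [-0.265  0.311 -0.192] gap 0.165 j6 1.53
```

The first cap (+,−) resists: about −0.2 to −0.27 N m with the jaws spreading, so it's tight. I'll untwist, release and go to the next jar (+,+).

Request:
apply_moves:
  deltas:
    - {"tx":0,"ty":0,"tz":0,"spin":-0.6}
    - {"tx":0,"ty":0,"tz":0,"spin":-1.2}

```text
clock: 4.12
tool_pos: [0.5979, 0.1441, 0.2776]
ee_rot: [0.999, 0.05, -0.0, -0.0]
wrist_force: [-0.2, 0.3, -1.2]
finger_gap: 0.15
```

Request:
apply_moves:
  deltas:
    - {"tx":0,"ty":0,"tz":0,"spin":0}
    - {"tx":0,"ty":0,"tz":0,"spin":0}
    - {"tx":0,"ty":0,"tz":0,"spin":0}
    - {"tx":0,"ty":0,"tz":0.6,"spin":0}
    - {"tx":0,"ty":0,"tz":0.6,"spin":0}
  gripper: 0.5

```text
clock: 4.75
tool_pos: [0.5989, 0.1442, 0.3096]
ee_rot: [0.999, 0.053, 0.002, -0.0]
wrist_force: [-0.2, -0.7, -0.2]
finger_gap: 0.501
```

Request:
apply_moves:
  deltas:
    - {"tx":-0.1,"ty":0.9,"tz":0,"spin":-0.1}
    - {"tx":-0.2,"ty":1.8,"tz":0,"spin":-0.2}
    - {"tx":-0.24,"ty":2.17,"tz":0,"spin":-0.2}
    - {"tx":-0.24,"ty":2.17,"tz":-0.6,"spin":-0.2}
    - {"tx":-0.24,"ty":2.17,"tz":-0.6,"spin":-0.2}

```text
clock: 5.38
tool_pos: [0.5849, 0.2519, 0.2752]
ee_rot: [0.999, 0.039, -0.002, 0.001]
wrist_force: [-0.7, 0.5, -0.1]
finger_gap: 0.501
```

Request:
apply_moves:
  deltas:
    - {"tx":0,"ty":0,"tz":0,"spin":0}
    - {"tx":0,"ty":0,"tz":0,"spin":0}
    - {"tx":0,"ty":0,"tz":0,"spin":0}
    - {"tx":0,"ty":0,"tz":0,"spin":0}
    - {"tx":0,"ty":0,"tz":0,"spin":0}
  gripper: 1

```text
clock: 6.0
tool_pos: [0.5862, 0.2524, 0.2783]
ee_rot: [0.999, 0.038, 0.0, -0.0]
wrist_force: [0.2, -1.6, 6.1]
finger_gap: 0.153
```

```bash
python3 -c "from w import *; st()"
```

```text
t6.00 [0.5862 0.2524 0.2783] jawdir -85.60 F [ 0.21 -1.64  6.12] M [-0.277  0.198  0.051] gap 0.153 j6 1.90
```

Request:
apply_moves:
  deltas:
    - {"tx":0,"ty":0,"tz":0,"spin":0.4}
    - {"tx":0,"ty":0,"tz":0,"spin":0.8}
    - {"tx":0,"ty":0,"tz":0,"spin":1.2}
    - {"tx":0,"ty":0,"tz":0,"spin":1.2}

```text
clock: 6.5
tool_pos: [0.5862, 0.2526, 0.2781]
ee_rot: [0.993, 0.122, 0.0, -0.0]
wrist_force: [-0.3, 0.4, 4.7]
finger_gap: 0.17
```

```bash
python3 -c "from w import *; st();capture('side');st()"
```

```text
t6.50 [0.5862 0.2526 0.2781] jawdir -76.04 F [-0.29  0.41  4.68] M [ 0.022  0.041 -0.239] gap 0.170 j6 1.73
t6.55 [0.5862 0.2526 0.2781] jawdir -76.08 F [ 0.22 -1.15  4.65] M [-0.073  0.055 -0.232] gap 0.171 j6 1.73
```

Tight too (−0.23 N m). On to (−,+).

Request:
apply_moves:
  deltas:
    - {"tx":0,"ty":0,"tz":0,"spin":-0.6}
    - {"tx":0,"ty":0,"tz":0,"spin":-1.2}

```text
clock: 6.8
tool_pos: [0.5862, 0.2526, 0.278]
ee_rot: [0.999, 0.037, 0.0, -0.0]
wrist_force: [0.6, 0.5, 5.1]
finger_gap: 0.153
```

Request:
apply_moves:
  deltas:
    - {"tx":0,"ty":0,"tz":0,"spin":0}
    - {"tx":0,"ty":0,"tz":0,"spin":0}
    - {"tx":0,"ty":0,"tz":0,"spin":0}
    - {"tx":0,"ty":0,"tz":0.6,"spin":0}
    - {"tx":0,"ty":0,"tz":0.6,"spin":0}
  gripper: 0.5

```text
clock: 7.42
tool_pos: [0.5867, 0.2528, 0.3095]
ee_rot: [0.999, 0.039, 0.002, -0.001]
wrist_force: [-0.3, 0.2, -0.3]
finger_gap: 0.502
```

Request:
apply_moves:
  deltas:
    - {"tx":-0.9,"ty":-0.1,"tz":0,"spin":0.2}
    - {"tx":-1.8,"ty":-0.2,"tz":0,"spin":0.5}
    - {"tx":-2.18,"ty":-0.22,"tz":0,"spin":0.7}
    - {"tx":-2.18,"ty":-0.22,"tz":-0.6,"spin":0.7}
    - {"tx":-2.18,"ty":-0.22,"tz":-0.6,"spin":0.7}

```text
clock: 8.05
tool_pos: [0.4767, 0.2414, 0.2762]
ee_rot: [0.996, 0.087, -0.001, 0.001]
wrist_force: [-0.1, -0.6, -0.2]
finger_gap: 0.5
```

Request:
apply_moves:
  deltas:
    - {"tx":0,"ty":0,"tz":0,"spin":0}
    - {"tx":0,"ty":0,"tz":0,"spin":0}
    - {"tx":0,"ty":0,"tz":0,"spin":0}
    - {"tx":0,"ty":0,"tz":0,"spin":0}
    - {"tx":0,"ty":0,"tz":0,"spin":0}
  gripper: 1

```text
clock: 8.68
tool_pos: [0.4772, 0.2415, 0.2781]
ee_rot: [0.996, 0.087, 0.0, -0.0]
wrist_force: [-0.6, -0.7, 3.1]
finger_gap: 0.153
```

Request:
apply_moves:
  deltas:
    - {"tx":0,"ty":0,"tz":0,"spin":0.4}
    - {"tx":0,"ty":0,"tz":0,"spin":0.8}
    - {"tx":0,"ty":0,"tz":0,"spin":1.2}
    - {"tx":0,"ty":0,"tz":0,"spin":1.2}

```text
clock: 9.18
tool_pos: [0.4771, 0.2417, 0.278]
ee_rot: [0.985, 0.17, 0.0, -0.0]
wrist_force: [-1.4, 1.7, 4.1]
finger_gap: 0.152
```

```bash
python3 -c "from w import *; st();capture('side');st()"
```

```text
t9.18 [0.4771 0.2417 0.278 ] jawdir -70.43 F [-1.39  1.7   4.07] M [0.304 0.222 0.044] gap 0.152 j6 1.69
t9.22 [0.4772 0.2418 0.278 ] jawdir -70.47 F [-0.95  0.7   6.15] M [0.296 0.228 0.059] gap 0.153 j6 1.70
```

The third cap (−,+) turned freely: the gap stayed at 0.152 and Mz was near 0. That's the loose one, so I'll back it off all the way.

Request:
apply_moves:
  deltas:
    - {"tx":0,"ty":0,"tz":0,"spin":0.8}
    - {"tx":0,"ty":0,"tz":0,"spin":1.6}
    - {"tx":0,"ty":0,"tz":0,"spin":2.4}
    - {"tx":0,"ty":0,"tz":0,"spin":3.2}
    - {"tx":0,"ty":0,"tz":0,"spin":4.0}

```text
clock: 9.85
tool_pos: [0.4769, 0.2418, 0.278]
ee_rot: [0.9, 0.436, 0.0, -0.0]
wrist_force: [-3.5, 3.0, 7.5]
finger_gap: 0.154
```

```bash
python3 -c "from w import *; st()"
```

```text
t9.85 [0.4769 0.2418 0.278 ] jawdir -38.29 F [-3.54  3.04  7.51] M [ 0.511  0.604 -0.073] gap 0.154 j6 1.13
```

Request:
apply_moves:
  deltas:
    - {"tx":0,"ty":0,"tz":0,"spin":0.8}
    - {"tx":0,"ty":0,"tz":0,"spin":1.6}
    - {"tx":0,"ty":0,"tz":0,"spin":2.2}
    - {"tx":0,"ty":0,"tz":0,"spin":2.5}
    - {"tx":0,"ty":0,"tz":0,"spin":2.5}

```text
clock: 10.48
tool_pos: [0.4768, 0.2419, 0.2781]
ee_rot: [0.811, 0.584, 0.0, -0.001]
wrist_force: [-5.0, 2.6, 8.9]
finger_gap: 0.154
```

```bash
python3 -c "from w import *; st()"
```

```text
t10.47 [0.4768 0.2419 0.2781] jawdir -18.48 F [-4.99  2.61  8.85] M [ 0.583  0.831 -0.09 ] gap 0.154 j6 0.79
```

Request:
apply_moves:
  deltas:
    - {"tx":0,"ty":0,"tz":0,"spin":0.3}
    - {"tx":0,"ty":0,"tz":0,"spin":0.6}
    - {"tx":0,"ty":0,"tz":0,"spin":0.6}

```text
clock: 10.85
tool_pos: [0.4768, 0.2418, 0.278]
ee_rot: [0.786, 0.618, 0.0, -0.0]
wrist_force: [-3.3, 3.1, 6.5]
finger_gap: 0.165
```

```bash
python3 -c "from w import *; st()"
```

```text
t10.85 [0.4768 0.2418 0.278 ] jawdir -13.68 F [-3.25  3.15  6.55] M [ 0.498  0.594 -0.185] gap 0.165 j6 0.70
```

It's at its stop: the gap has widened and Mz is −0.185. I'll release, lift, align the jaws with the glass and look.

Request:
apply_moves:
  deltas:
    - {"tx":0,"ty":0,"tz":0,"spin":0}
    - {"tx":0,"ty":0,"tz":0,"spin":0}
    - {"tx":0,"ty":0,"tz":0,"spin":0}
    - {"tx":0,"ty":0,"tz":0.6,"spin":0}
    - {"tx":0,"ty":0,"tz":1.6,"spin":0}
  gripper: 0

```text
clock: 11.48
tool_pos: [0.4765, 0.2411, 0.357]
ee_rot: [0.786, 0.618, -0.002, -0.0]
wrist_force: [0.8, -0.4, 0.1]
finger_gap: 0.686
```

Request:
apply_moves:
  deltas:
    - {"tx":0,"ty":0,"tz":0.8,"spin":1.2}
    - {"tx":0,"ty":0,"tz":0.9,"spin":2.45}
    - {"tx":0,"ty":0,"tz":0.9,"spin":2.45}
    - {"tx":0,"ty":0,"tz":0.9,"spin":2.45}

```text
clock: 11.98
tool_pos: [0.4768, 0.2413, 0.4019]
ee_rot: [0.671, 0.742, -0.001, -0.0]
wrist_force: [0.1, 0.3, -0.3]
finger_gap: 0.998
```

```bash
python3 w.py wrist pics/w3.png
```

```text
t11.97 [0.4768 0.2413 0.4019] jawdir 5.77 F [ 0.12  0.33 -0.31] M [ 0.005  0.014 -0.053] gap 0.998 j6 0.37
1 -1 [0.5979 0.1456] 137 ((575.976806640625, 142.140869140625), (8.167372703552246, 20.217130661010742), 33.4200439453125) 0.1
1 1 [0.5864 0.2549] 1029 ((583.2594604492188, 252.6821746826172), (43.54550552368164, 15.488710403442383), 5.741727828979492) 0.1007
-1 -1 [0.4886 0.1341] 892 ((485.7113952636719, 133.0633544921875), (41.6914176940918, 19.165451049804688), 6.868934631347656) 0.1005
-1 1 [0.4771 0.2434] 990 ((474.83416748046875, 240.32754516601562), (43.31184768676758, 14.471830368041992), 70.45008087158203) 0.1011
```

View pics/w3.png

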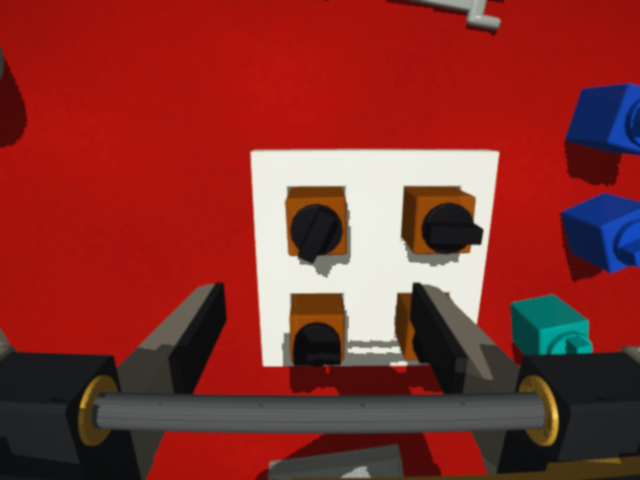

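Wrist view 3: the target jar is at (317,228) with its bar turned to 70°, about 1.12 rad from the jar's x. The other caps are unchanged. I'll descend over the glass and grip.

Request:
apply_moves:
  deltas:
    - {"tx":0,"ty":0,"tz":-1.0,"spin":0}
    - {"tx":0,"ty":0,"tz":-2.0,"spin":0}
    - {"tx":0,"ty":0,"tz":-2.8,"spin":0}
    - {"tx":0,"ty":0,"tz":-3.3,"spin":0}
    - {"tx":0,"ty":0,"tz":-3.54,"spin":0}

```text
clock: 12.65
tool_pos: [0.4764, 0.2412, 0.2236]
ee_rot: [0.67, 0.743, -0.002, -0.001]
wrist_force: [0.2, 0.1, -0.2]
finger_gap: 1.003
```

Request:
apply_moves:
  deltas:
    - {"tx":0,"ty":0,"tz":0,"spin":0}
    - {"tx":0,"ty":0,"tz":0,"spin":0}
    - {"tx":0,"ty":0,"tz":0,"spin":0}
    - {"tx":0,"ty":0,"tz":0,"spin":0}
    - {"tx":0,"ty":0,"tz":0,"spin":0}
  gripper: 1
  grip_force: 30

```text
clock: 13.28
tool_pos: [0.4765, 0.2415, 0.2262]
ee_rot: [0.669, 0.743, -0.0, -0.0]
wrist_force: [-5.1, 0.6, 6.2]
finger_gap: 0.567
```

Request:
apply_moves:
  deltas:
    - {"tx":0,"ty":0,"tz":0,"spin":0}
    - {"tx":0,"ty":0,"tz":0,"spin":0}
    - {"tx":0,"ty":0,"tz":0,"spin":0}

```text
clock: 13.65
tool_pos: [0.4765, 0.2416, 0.2262]
ee_rot: [0.669, 0.743, -0.0, -0.0]
wrist_force: [-4.1, 1.2, 5.9]
finger_gap: 0.563
```

```bash
python3 -c "from w import *; st()"
```

```text
t13.65 [0.4765 0.2416 0.2262] jawdir 5.98 F [-4.14  1.2   5.92] M [0.083 0.758 0.026] gap 0.563 j6 0.36
```

Gripped on the glass (gap 0.563 × 92 = 52 mm). I'll lift straight up and refine the tray centre with the side view meanwhile.

Request:
apply_moves:
  deltas:
    - {"tx":0,"ty":0,"tz":0.3,"spin":0}
    - {"tx":0,"ty":0,"tz":0.9,"spin":0}
    - {"tx":0,"ty":0,"tz":1.7,"spin":0}
    - {"tx":0,"ty":0,"tz":2.6,"spin":0}
    - {"tx":0,"ty":0,"tz":2.6,"spin":0}

```text
clock: 14.28
tool_pos: [0.4781, 0.2419, 0.3599]
ee_rot: [0.669, 0.743, 0.003, 0.001]
wrist_force: [0.1, -0.0, -2.7]
finger_gap: 0.563
```

Run:
```python
from w import *
st()
for n,roi in (("side",(262,260,380,340)),("scene",(205,190,325,270))):
    f=np.load(n+"0.npz");p,d=f["p"].astype(int),f["d"];c=get_calibration(n);X=cloud(c,d)
    r,g,b=p[...,0],p[...,1],p[...,2];H=X[...,2]
    m=(abs(r-g)<30)&(abs(r-b)<35)&(H>.018)&(H<.032);x0,y0,x1,y1=roi
    q=np.zeros_like(m);q[y0:y1,x0:x1]=m[y0:y1,x0:x1]
    W=X[q][:,:2];print(n,q.sum(),cv2.minAreaRect((W*1000).astype(np.float32)))
```

```text
t14.28 [0.4781 0.2419 0.3599] jawdir 6.00 F [ 0.07 -0.   -2.71] M [0.006 0.004 0.048] gap 0.563 j6 0.36
side 621 ((554.3668212890625, -177.50634765625), (173.9821014404297, 204.48675537109375), 15.818325996398926)
scene 572 ((558.1041259765625, -173.1351318359375), (172.6207275390625, 200.89474487304688), 15.763710975646973)
```

Tray centre is about (0.556, −0.175) with 16° yaw. I'll carry the jar over.

Request:
apply_moves:
  deltas:
    - {"tx":0.1,"ty":-0.5,"tz":0,"spin":0.1}
    - {"tx":0.25,"ty":-1.3,"tz":0,"spin":0.3}
    - {"tx":0.42,"ty":-2.2,"tz":0,"spin":0.5}
    - {"tx":0.59,"ty":-3.1,"tz":0,"spin":0.7}
    - {"tx":0.76,"ty":-4.0,"tz":0,"spin":0.9}

```text
clock: 14.9
tool_pos: [0.5146, 0.04, 0.3549]
ee_rot: [0.621, 0.784, -0.0, -0.0]
wrist_force: [-0.1, 0.1, -2.8]
finger_gap: 0.563
```

Request:
apply_moves:
  deltas:
    - {"tx":0.2,"ty":-0.9,"tz":0,"spin":0.2}
    - {"tx":0.4,"ty":-1.8,"tz":0,"spin":0.35}
    - {"tx":0.6,"ty":-2.7,"tz":0,"spin":0.35}
    - {"tx":0.75,"ty":-3.5,"tz":0,"spin":0.35}
    - {"tx":0.83,"ty":-4.1,"tz":0,"spin":0.35}

```text
clock: 15.52
tool_pos: [0.5562, -0.1652, 0.3546]
ee_rot: [0.602, 0.798, -0.0, -0.001]
wrist_force: [-0.3, 0.2, -2.8]
finger_gap: 0.562
```

Request:
apply_moves:
  deltas:
    - {"tx":0,"ty":-0.23,"tz":0,"spin":0}
    - {"tx":0,"ty":-0.23,"tz":-0.5,"spin":0}
    - {"tx":0,"ty":-0.23,"tz":-1.2,"spin":0}
    - {"tx":0,"ty":-0.23,"tz":-1.8,"spin":0}
    - {"tx":0,"ty":-0.23,"tz":-1.8,"spin":0}

```text
clock: 16.15
tool_pos: [0.5551, -0.174, 0.2632]
ee_rot: [0.602, 0.799, -0.001, -0.003]
wrist_force: [-0.3, 0.4, -1.1]
finger_gap: 0.562
```

Run:
```python
from w import *
st()
p,d=capture("side");q,e=capture("scene")
cv2.imwrite("pics/t1.png",np.hstack([cv2.resize(p[150:350,200:400],(400,400)),cv2.resize(q[130:330,180:380],(400,400))])[:,:,::-1])
```

```text
t16.15 [ 0.5551 -0.174   0.2632] jawdir 16.03 F [-0.27  0.36 -1.14] M [ 0.054 -0.061 -0.004] gap 0.562 j6 -0.59
```

View pics/t1.png

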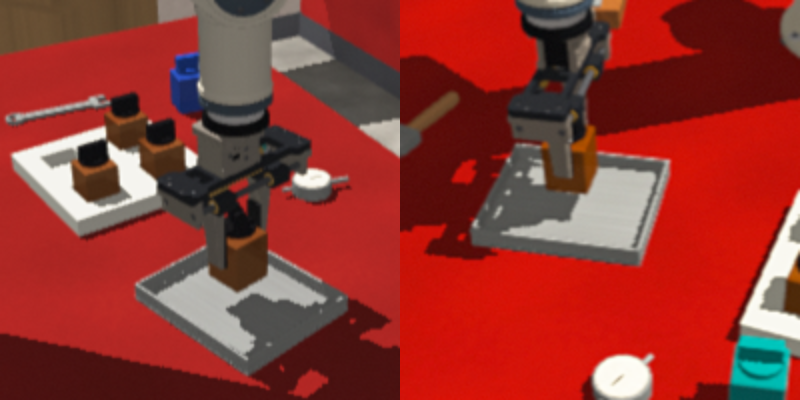

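The crops show the jar held by the glass, upright, above the middle of the tray; side crop jar at (240,255), scene crop at (570,160). The three other jars are in the rack. I'll lower it 42 mm onto the floor.

Request:
apply_moves:
  deltas:
    - {"tx":0,"ty":0,"tz":-0.3,"spin":0}
    - {"tx":0,"ty":0,"tz":-0.6,"spin":0}
    - {"tx":0,"ty":0,"tz":-0.75,"spin":0}
    - {"tx":0,"ty":0,"tz":-0.83,"spin":0}
    - {"tx":0,"ty":0,"tz":-0.83,"spin":0}

```text
clock: 16.88
tool_pos: [0.5566, -0.1751, 0.2243]
ee_rot: [0.602, 0.799, 0.0, 0.0]
wrist_force: [0.6, 0.1, -2.2]
finger_gap: 0.565
```

Request:
apply_moves:
  deltas:
    - {"tx":0,"ty":0,"tz":0,"spin":0}
    - {"tx":0,"ty":0,"tz":-0.02,"spin":0}
    - {"tx":0,"ty":0,"tz":-0.02,"spin":0}

```text
clock: 17.25
tool_pos: [0.5567, -0.1751, 0.2241]
ee_rot: [0.602, 0.799, 0.0, 0.0]
wrist_force: [-3.6, 0.5, 8.9]
finger_gap: 0.563
```

```bash
python3 -c "from w import *; st()"
```

```text
t17.25 [ 0.5567 -0.1751  0.2241] jawdir 16.00 F [-3.56  0.49  8.89] M [ 0.133  0.712 -0.013] gap 0.563 j6 -0.59
```

The jar is on the floor: the force changed from −2.2 N to +8.9 N. I'll release and lift clear.

Request:
apply_moves:
  deltas:
    - {"tx":0,"ty":0,"tz":0,"spin":0}
    - {"tx":0,"ty":0,"tz":0,"spin":0}
    - {"tx":0,"ty":0,"tz":0,"spin":0}
    - {"tx":0,"ty":0,"tz":0,"spin":0}
    - {"tx":0,"ty":0,"tz":0,"spin":0}
  gripper: 0

```text
clock: 17.88
tool_pos: [0.5565, -0.175, 0.2231]
ee_rot: [0.602, 0.799, -0.0, -0.0]
wrist_force: [0.1, 0.2, -0.1]
finger_gap: 0.998
```

Request:
apply_moves:
  deltas:
    - {"tx":0,"ty":0,"tz":0.4,"spin":0}
    - {"tx":0,"ty":0,"tz":1.2,"spin":0}
    - {"tx":0,"ty":0,"tz":2.2,"spin":0}
    - {"tx":0,"ty":0,"tz":3.2,"spin":0}
    - {"tx":0,"ty":0,"tz":4.0,"spin":0}

```text
clock: 18.5
tool_pos: [0.5565, -0.175, 0.4255]
ee_rot: [0.602, 0.799, 0.0, 0.001]
wrist_force: [-0.1, 0.6, -1.5]
finger_gap: 0.996
```

Run:
```python
from w import *
st(); bars("scene")
c=get_calibration("scene");p,d=capture("scene");X=cloud(c,d);H=X[...,2]
m=(H>.09)&(H<.105)&(np.hypot(X[...,0]-.556,X[...,1]+.175)<.04)
print("tray bar",m.sum(),X[m].max(0),cv2.minAreaRect((X[m][:,:2]*1000).astype(np.float32)))
s,_=capture("side")
cv2.imwrite("pics/f.png",np.hstack([cv2.resize(s[150:350,200:400],(400,400)),cv2.resize(p[180:380,200:520],(400,250)) if 0 else cv2.resize(p[130:380,200:450],(400,400))])[:,:,::-1])
```

```text
t18.50 [ 0.5565 -0.175   0.4255] jawdir 16.00 F [-0.09  0.64 -1.46] M [ 0.01  -0.013  0.013] gap 0.996 j6 -0.59
1 -1 [0.5979 0.1456] 120 ((599.9638061523438, 147.2781982421875), (47.77153778076172, 14.77821159362793), 5.016306400299072) 0.0998
1 1 [0.5864 0.2549] 129 ((589.3367919921875, 254.23446655273438), (47.823360443115234, 14.190675735473633), 4.6184258460998535) 0.0997
-1 -1 [0.4886 0.1341] 87 ((492.5271301269531, 134.37002563476562), (49.014713287353516, 14.25559139251709), 10.114662170410156) 0.0997
-1 1 few 0
tray bar 110 [ 0.56935861 -0.15209037  0.10058375] ((559.0984497070312, -173.7735137939453), (42.52552032470703, 15.976667404174805), 81.32402038574219)
```

View pics/f.png

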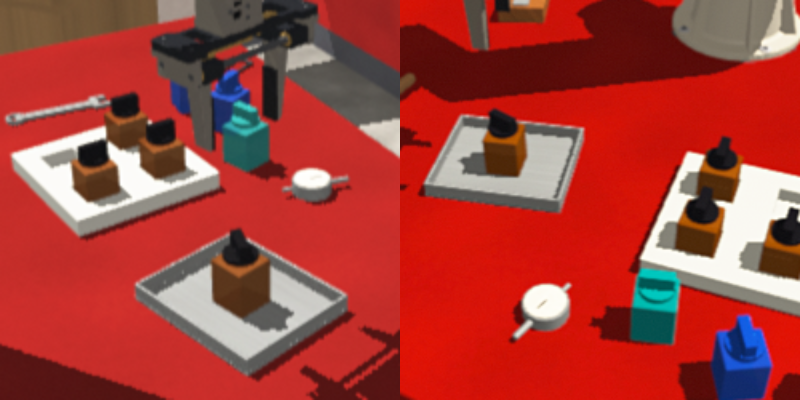

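The jar stands upright mid-tray with its bar at 81°, about 65° from the jar's x. The three tight jars are in their pockets with bars at 5–10°, and the gripper is clear.

```bash
python3 -c "
from h import *
print(np.abs(telemetry.state()['qvel']).max()); robot.sign_off()"
```

```text
0.051070436279258974
the job is handed in; nothing more can be done
```

I found the loose cap, backed it off to its stop, and stood that jar upright in the steel tray, lifting it by the glass. The job was handed in at about 18.7 s; no verdict was reported.

- **Finding the cap:** I twisted caps with an 8 N grip. The two caps on the rack's +x side held at about 0.2–0.27 N m, with the jaws spreading, so they are tight. The one in the −x, +y pocket turned freely. With the loose one found, I left the fourth cap untouched.
- **Last checks:** The bar of the jar in the tray lies about 65° (1.13 rad) from the jar's x axis. The jar is within about 4 mm of my estimate of the tray centre, and its cap top is at the expected height.
- **Other jars and tools:** The other three jars are in their pockets with bars at about 5–10°, against a rack yaw of 6°. The gauge and wrench look unmoved in the last pictures. The brush was out of the final view apart from a bit of its handle, but the arm never worked near it.
- **Disagreements:** The scene and wrist cameras disagreed by 2–4 mm on bar positions. My first tray outline was about 20 mm too wide, because it included the near wall; I corrected it using depth from two views before placing the jar.
- **Refused moves:** The first two move calls were refused for missing keys, and nothing moved.

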